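Sort loose flight hardware back into its kitting trays

TASK

Clear the mixed hardware off the yellow sheet: put both copper rings, both steel nuts and the black standoff each into the empty front bay of the tray that already holds its own kind. Rings and nuts must lie flat on the bay's floor, side by side and not on one another or on a wall, and the standoff must stand upright. Leave the red dust cap and the torque wrench where they are.

Things in the scene. Friction and masses are not known exactly. Their poses are not given: they have to be found in the camera images.
- ring_a: Loose copper spacer ring lying flat: outside diameter 38, hole 20, 10 mm high, about 60 g. Origin at its middle (5 mm above the table at the start); z along its axis. Either face may be up.
- ring_b: Loose copper spacer ring lying flat: outside diameter 38, hole 20, 10 mm high, about 60 g. Origin at its middle (5 mm above the table at the start); z along its axis. Either face may be up.
- nut_a: Loose bright steel hexagon nut lying flat: 30 mm across flats, 34.6 across corners, 16 mm high, hole 17 mm, about 64 g. Origin at its middle (8 mm above the table at the start); z along its axis; flats are square to x and to directions 60 degrees from it. Either face may be up.
- nut_b: Loose bright steel hexagon nut lying flat: 30 mm across flats, 34.6 across corners, 16 mm high, hole 17 mm, about 64 g. Origin at its middle (8 mm above the table at the start); z along its axis; flats are square to x and to directions 60 degrees from it. Either face may be up.
- standoff: Loose black hexagonal standoff standing upright: 22 mm across flats, 25.4 across corners, 36 mm tall, about 42 g, a threaded hole in its top. Origin: centre of its underside; z up its axis; flats are square to x and to directions 60 degrees from it.
- tray_copper: Fixed steel kitting tray, floor blue, with copper rings (fixed, up to 45 mm high) in its rear bay. Origin: underside, below the centre of the empty front bay; x towards the rear bay, z up. Front bay inside: x -50 to 50, y -55 to 55 mm; floor 3 mm above the table; walls 22 mm high, 3 mm thick, with 4 mm rolled rims. Whole tray: x -53 to 103, y -59 to 59 mm.
- tray_steel: Fixed steel kitting tray, floor blue, with bright steel hexagon nuts (fixed, up to 45 mm high) in its rear bay. Origin: underside, below the centre of the empty front bay; x towards the rear bay, z up. Front bay inside: x -50 to 50, y -55 to 55 mm; floor 3 mm above the table; walls 22 mm high, 3 mm thick, with 4 mm rolled rims. Whole tray: x -53 to 103, y -59 to 59 mm.
- tray_black: Fixed steel kitting tray, floor blue, with black standing standoffs (fixed, up to 45 mm high) in its rear bay. Origin: underside, below the centre of the empty front bay; x towards the rear bay, z up. Front bay inside: x -50 to 50, y -55 to 55 mm; floor 3 mm above the table; walls 22 mm high, 3 mm thick, with 4 mm rolled rims. Whole tray: x -53 to 103, y -59 to 59 mm.
- cap: Loose red plastic dust cap, 34 mm diameter at its flange, 18 mm high, 15 g. Origin: centre of its underside. To be left where it is. It and the five loose parts stand in shuffled places on a yellow sheet, centres at least 60 mm apart, on the robot's side of the trays.
- torque_wrench: Loose torque wrench lying right of the parts, to be left: 200 mm long, 31 wide, 26 high, 220 g. Origin: on the bench under its middle; x along it to its round head (+108 mm), black grip to -90 mm. Also on the bench: tweezers (left of the parts), a row of baffle cylinders 120 mm tall beyond the trays (x about 0.9 m), equipment up to 130 mm tall beyond 0.4 m to either side.

How it is judged:
By the outcome, as a careful person would: the job done as asked, in the order asked, and still so for the second after the job is handed in, with the robot touching nothing.
It also fails if it takes over 112 s, if anything falls off the work surface, if the arm or the gripper's body presses on something with over 40 N, if the wrist force passes 120 N, or if a joint passes its speed limit or range.

ROBOT

A 6-joint arm with a two-finger parallel gripper is mounted at the origin on the work surface. World frame = base frame: x ahead of the robot, y to its left, z up, the work surface at z = 0. Lengths are in m, angles in rad, forces in N, time in s.
With the tool pointing down it reaches from about 0.375 to 0.9 m from the base axis. Payload 3.1 kg.
Tool frame: the origin (TCP) lies midway between the tips of the shut fingers; the grasp point (between the pads) lies robot.grip_depth behind it (robot.grip_depth is the distance from the TCP to the grasp point, in m); z points along the fingers, y is the line along which they close (so a half turn about z gives the same grasp; the last joint's range is limited). The gripper opens to 87 mm and grips with 3 to 60 N. Pads are 19 mm wide; open, the fingers measure 117 mm over their backs; the gripper's body (75 mm by 190 mm) begins 51 mm behind the grasp point.
Start: joints at [-1.415, 0.527, 1.433, -0, 1.181, -0.178], TCP at [0.205, -0.59, 0.223] pointing down, gripper open.
Joint ranges: [-3.08, 3.08], [-0.75, 2.2], [0.22, 2.44], [-1.43, 4.57], [0, 2.65], [-2.85, 2.85]. Speed limits (rad/s): [2.79, 2.79, 3.14, 3.14, 3.14, 3.14].

INTERFACE

Orientations are given as a unit quaternion [x, y, z, w].
In Python, from rig import robot gives the robot as it stands.
- The arm moves only by the tool shift_gripper, called after "Emit:" as a command line: name --pt "numbers of a row" for each row, then --argument value for the rest. Schema: {"type":"object","properties":{"segments":{"type":"string"},"finger_gap":{"type":"number"},"grip_n":{"type":"number"},"only":{"type":"string"},"quiet":{"type":"boolean"},"lines":{"type":"string"}},"required":["segments"],"additionalProperties":false}. segments is a string of 1 to 20 rows, parted by semicolons, with the numbers parted by commas; each row has 4 numbers: dx, dy, dz in m, then a turn about the tool's z in rad; each row shifts and turns the commanded pose from where the row before left it, along the tool's axes as they then stand; what a row does not reach is not made up. A row lasts 1/12 s, in which the tool goes at most 0.0417 m and 0.125 rad, less where a joint would pass 70% of its speed; a pose out of reach is approached as far as the arm can. finger_gap is the finger opening in m, set as the call begins (left out keeps the last). The fingers move at their own pace and stop on an object; grip_n is the grip in N (left out, the last holds). Time passes only in rows, so rows that do not move let the fingers close. The tool returns the time, the measured TCP pose, the force, the opening and the grip force at its end. only (a regular expression) keeps the lines of the reply that match it, lines (a string "A,B") keeps lines A to B, and quiet returns only ok. Input that does not fit is refused with a message, and nothing moves.
- robot.get_obs(): the state, without advancing time (a new reading comes with each control period).
- robot.camera(name): name is "scene" or "top" or "wrist"; returns a dict with "img" (384x512x3 uint8, red, green, blue), "fx", "fy", "cx", "cy" (pixels), "xyz" and "attitude" of the camera in the world. Camera axes: x right, y down, z forward; pixel columns grow to the right and rows downward; lengths in m; the calibration is good to about 2 mm. A picture is of the moment at which its call begins. There is no depth.
- robot.hand_in(): hands the job in; it is judged then, once.
The state is a dict: "time": time; "q": joint angles; "joint_velocities": joint speeds; "joint_torque": joint torques, N m; "position": TCP position; "tool_rot": TCP orientation; "ft_force": force on the tool from outside, world axes, zero at the start; "moment": the same for the moment, N m; "grip_width": finger opening in m; "grip_force": force on a finger pad.
Only numpy, scipy, OpenCV 4.12 (cv2) and the standard library are available. Lean on these libraries where they do the work, as an engineer would, in place of code of your own. Each camera call takes 0.05 s, during which the arm holds its last target. There are 200 camera calls.

## Working session

There is one attempt and no reset: what is moved stays moved. The work goes in short steps, Python scripts to look and compute and a tool call to move; the robot and the scene stay as the last step left them, time stands still between calls to the robot, and variables do not carry over. Pictures are saved under pics/ and viewed, at most 14 in all, crops included, and the job is handed in when it is done.

```bash
ls; mkdir -p pics
```

Create h.py:
```python
import numpy as np,cv2
from scipy.spatial.transform import Rotation as R
from rig import robot
def snap(n,f=None):
    c=robot.camera(n)
    if f: cv2.imwrite('pics/'+f,c['img'][:,:,::-1])
    return c
def ray(c,u,v,z):
    A=np.array(c['attitude'],float); M=A if A.shape==(3,3) else R.from_quat(A).as_matrix()
    d=M@np.array([(u-c['cx'])/c['fx'],(v-c['cy'])/c['fy'],1]); p=np.array(c['xyz'])
    return p+d*(z-p[2])/d[2]
```

Run:
```python
from h import *
import pickle
c=snap('top','top0.png'); pickle.dump(c,open('top0.pkl','wb'))
print({k:v for k,v in c.items() if k!='img'}, robot.grip_depth)
print(robot.get_obs())
```

```text
pics
{'fx': 430.2999409854802, 'fy': 430.2999409854802, 'cx': 255.6759242247392, 'cy': 189.99078096037846, 'xyz': array([ 0.3875719 , -0.04045761,  0.9536366 ]), 'attitude': array([-0.69674947,  0.71221966, -0.06391243,  0.05655562])} 0.0187
{'time': 0.05, 'q': array([-1.41552900e+00,  5.28446865e-01,  1.43390099e+00,  2.39817225e-05,
        1.18135889e+00, -1.78507687e-01]), 'joint_velocities': array([ 0.0005562 , -0.00118107, -0.00203239, -0.00021014,  0.00087894,
        0.00043164]), 'joint_torque': array([ 3.20311210e-04, -4.41370082e+01, -1.77342403e+01,  6.35149400e-02,
        5.33072487e-02, -4.00772399e-05]), 'position': array([ 0.20467424, -0.5897749 ,  0.22158389]), 'tool_rot': array([ 9.86106778e-01,  1.66109315e-01,  2.33702483e-05, -1.05684646e-03]), 'ft_force': array([ 0.00412797, -0.18789264, -0.75801004]), 'moment': array([ 0.00405772, -0.0360686 ,  0.02979679]), 'grip_force': 0.0, 'grip_width': 0.08717600221237637}
```

View pics/top0.png

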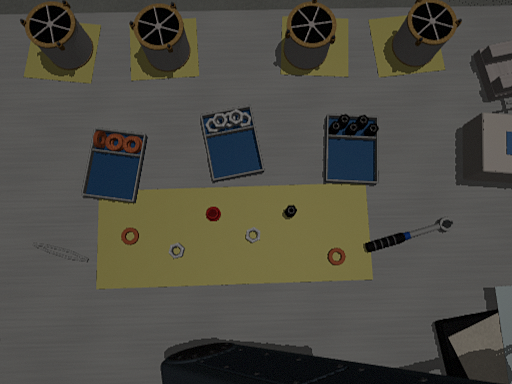

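The picture shows rings at about (130,236) and (336,256), nuts at (177,251) and (252,235), the standoff at (290,211) and the cap at (213,214). The trays, left to right, are copper, steel and black. Next I measure them.

Create m.py:
```python
from h import *
import pickle
c=pickle.load(open('top0.pkl','rb')); im=c['img']; hsv=cv2.cvtColor(im,cv2.COLOR_RGB2HSV)
blue=cv2.inRange(hsv,(95,80,40),(125,255,255))
for ct in cv2.findContours(blue,0,2)[0]:
    if cv2.contourArea(ct)<900: continue
    b=cv2.boxPoints(cv2.minAreaRect(ct)); (u,v)=b.mean(0)
    P=np.array([ray(c,*q,0.003)[:2] for q in b]); print('tray',(u,v),P.mean(0).round(4),P.round(3).tolist(),[np.linalg.norm(P[i]-P[i-1]).round(3) for i in range(4)])
yel=cv2.inRange(hsv,(20,70,60),(35,255,255))
for n,(u,v),z in [('ringL',(130,236),.008),('ringR',(336,256),.008),('nutL',(177,251),.012),('nutR',(252,235),.012),('stand',(290,211),.03),('cap',(213,214),.01)]:
    S=8; r=13
    sub=cv2.bitwise_not(yel)[v-r:v+r,u-r:u+r]
    cts=cv2.findContours(sub,0,2)[0]; ct=max(cts,key=cv2.contourArea)
    (a,b),rad=cv2.minEnclosingCircle(ct); M=cv2.moments(ct)
    x,y=M['m10']/M['m00']+u-r,M['m01']/M['m00']+v-r
    print(n,(round(x,1),round(y,1)),rad,ray(c,x,y,z).round(4))
print('head',ray(c,446,224,.013),'grip',ray(c,367,248,.013))
big=cv2.resize(im[195:275,90:350],None,fx=3,fy=3,interpolation=2); cv2.imwrite('pics/crop0.png',big[:,:,::-1])
```

```bash
python3 m.py
```

```text
tray (np.float32(112.19238), np.float32(175.02509)) [0.5926 0.2696] [[0.552, 0.327], [0.65, 0.319], [0.633, 0.211], [0.536, 0.221]] [np.float64(0.108), np.float64(0.098), np.float64(0.11), np.float64(0.098)]
tray (np.float32(350.6188), np.float32(159.00566)) [ 0.6185 -0.2698] [[0.574, -0.212], [0.67, -0.221], [0.663, -0.329], [0.567, -0.318]] [np.float64(0.106), np.float64(0.096), np.float64(0.108), np.float64(0.096)]
tray (np.float32(233.13461), np.float32(153.17307)) [ 0.6376 -0.003 ] [[0.675, 0.058], [0.695, -0.047], [0.6, -0.063], [0.581, 0.041]] [np.float64(0.095), np.float64(0.107), np.float64(0.096), np.float64(0.106)]
ringL (129.5, 235.7) 8.860122680664062 [0.4548 0.2256 0.008 ]
ringR (336.1, 256.1) 8.99311351776123 [ 0.4008 -0.2238  0.008 ]
nutL (176.2, 250.1) 8.100358963012695 [0.4213 0.123  0.012 ]
nutR (252.5, 234.5) 7.905794143676758 [ 0.4513 -0.043   0.012 ]
stand (289.3, 211.7) 7.382511615753174 [ 0.4974 -0.1235  0.03  ]
cap (212.8, 213.4) 7.738241195678711 [0.4997 0.0434 0.01  ]
head [ 0.46481838 -0.46843127  0.013     ] grip [ 0.41648951 -0.2910559   0.013     ]
```

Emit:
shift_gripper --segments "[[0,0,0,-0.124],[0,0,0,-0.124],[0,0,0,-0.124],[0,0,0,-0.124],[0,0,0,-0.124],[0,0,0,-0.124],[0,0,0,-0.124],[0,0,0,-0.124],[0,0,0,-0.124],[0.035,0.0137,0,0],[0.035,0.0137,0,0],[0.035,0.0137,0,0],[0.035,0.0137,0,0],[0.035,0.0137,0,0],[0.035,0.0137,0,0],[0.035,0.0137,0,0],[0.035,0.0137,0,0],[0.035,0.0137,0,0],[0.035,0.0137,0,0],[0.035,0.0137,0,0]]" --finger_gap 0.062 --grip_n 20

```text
refused: segments: the value is not of type 'string' (schema: type "string"). Nothing was moved.
```

The call was refused and nothing moved: it wants rows parted by semicolons, with the numbers parted by commas. Same move again in that form.

Emit:
shift_gripper --segments "0,0,0,-0.124;0,0,0,-0.124;0,0,0,-0.124;0,0,0,-0.124;0,0,0,-0.124;0,0,0,-0.124;0,0,0,-0.124;0,0,0,-0.124;0,0,0,-0.124;0.035,0.0137,0,0;0.035,0.0137,0,0;0.035,0.0137,0,0;0.035,0.0137,0,0;0.035,0.0137,0,0;0.035,0.0137,0,0;0.035,0.0137,0,0;0.035,0.0137,0,0;0.035,0.0137,0,0;0.035,0.0137,0,0;0.035,0.0137,0,0" --finger_gap 0.062 --grip_n 20

```text
time: 1.72
position: [0.4011, -0.2245, 0.2223]
tool_rot: [0.749, 0.663, -0.0, -0.0]
ft_force: [0.7, -1.0, -0.4]
grip_width: 0.0623
grip_force: 0.0
```

Create go.py:
```python
import sys
from h import *
# usage: x y z yaw(of tool y) -> turn, and tool-axis shift AFTER the turn
def go(x,y,z,yaw=None):
    o=robot.get_obs(); M=R.from_quat(o['tool_rot']).as_matrix(); p=np.array(o['position'])
    y0=np.arctan2(M[1,1],M[0,1]); yaw=y0 if yaw is None else yaw
    t=-(yaw-y0); M=M@R.from_rotvec([0,0,t]).as_matrix()
    print('yaw',y0.round(3),'turn',t.round(3),'shift',(M.T@(np.array([x,y,z])-p)).round(4))
if __name__=='__main__': go(*map(float,sys.argv[1:]))
```

Run:
```python
from h import *
c=snap('wrist','w0.png'); print({k:v for k,v in c.items() if k!='img'})
```

```bash
python3 go.py .401 -.224 .12 -.12
```

```text
{'fx': 335.28426586970375, 'fy': 335.28426586970375, 'cx': 257.4838886905317, 'cy': 194.1393997644814, 'xyz': array([ 0.41032167, -0.15309353,  0.38409193]), 'attitude': array([ 0.98868305, -0.06046988, -0.00948507,  0.13696441])}
yaw -0.118 turn 0.002 shift [-0.0068 -0.0008  0.102 ]
```

View pics/w0.png

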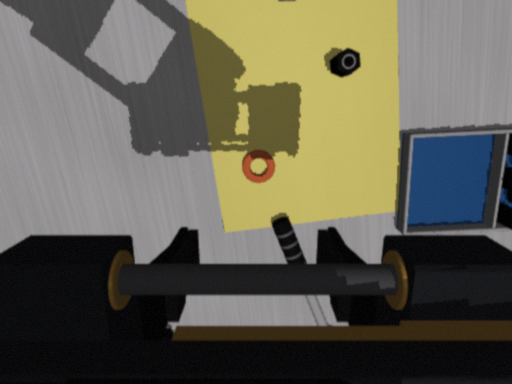

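The wrist view shows ring R at (258,165), the standoff at (345,62), and the wrench grip at (285,225), partly between the fingers from this angle.

Create w.py:
```python
import sys
from h import *
# blob centres in wrist view: not-yellow blobs on the sheet, centre on plane z, size check
def blobs(z,save=None):
    c=snap('wrist',save); hsv=cv2.cvtColor(c['img'],cv2.COLOR_RGB2HSV)
    out=[]
    yel=cv2.inRange(hsv,(20,70,25),(35,255,255))
    cts,hi=cv2.findContours(cv2.bitwise_not(yel),cv2.RETR_CCOMP,2)
    for i,ct in enumerate(cts):
        if hi[0][i][3]>=0 or not 300<cv2.contourArea(ct)<6000: continue
        P=np.array([ray(c,u,v,z)[:2] for u,v in ct[:,0].astype(float)],np.float32)
        (x,y),r=cv2.minEnclosingCircle(P); h=cv2.convexHull(P)
        M=cv2.moments(h); 
        m=np.zeros(hsv.shape[:2],np.uint8); cv2.drawContours(m,[ct],-1,255,-1); col=cv2.mean(c['img'],m)[:3]
        # hex phase: support widths vs angle
        a=np.radians(np.arange(0,180,2)); w=[np.ptp(P@[np.cos(t),np.sin(t)]) for t in a]
        ph=np.angle(np.sum(np.array(w)*np.exp(6j*a)))/6; mw=(ph+np.pi/6)
        print('px',ct[:,0].mean(0).round(),'c',round(x,4),round(y,4),'centroid',round(M['m10']/M['m00'],4),round(M['m01']/M['m00'],4),'r',round(r,4),'w',round(min(w),4),round(max(w),4),'flatdir',mw.round(3),'col',np.round(col))
if __name__=='__main__': blobs(float(sys.argv[1]),sys.argv[2] if len(sys.argv)>2 else None)
```

```bash
python3 w.py .006; python3 go.py .401 -.224 .12 -.12
```

```text
px [257. 173.] c 0.4009 -0.2262 centroid 0.4012 -0.2262 r 0.0195 w 0.037 0.0387 flatdir 0.452 col [161. 101.  57.]
px [343.  70.] c 0.5049 -0.1271 centroid 0.5051 -0.1274 r 0.0152 w 0.0228 0.0301 flatdir 1.03 col [26. 25. 25.]
yaw -0.114 turn 0.006 shift [-0.0033  0.      0.1021]
```

Emit:
shift_gripper --segments "-0.003,0,0.03,0;0,0,0.035,0;0,0,0.035,0;0,0,0.035,0;0,0,0.03,0;0,0,0.015,0;0,0,0,0;0,0,0,0"

```text
time: 2.48
position: [0.3999, -0.2296, 0.0418]
tool_rot: [0.749, 0.663, -0.0, -0.001]
ft_force: [0.4, 0.1, 0.4]
grip_width: 0.062
grip_force: 0.0
```

```bash
python3 go.py .401 -.2253 .004 -.12
```

```text
yaw -0.122 turn -0.002 shift [0.0043 0.0007 0.0378]
```

Emit:
shift_gripper --segments "0.004,0.001,0.018,0;0,0,0.015,0;0,0,0.004,0;0,0,0,0;0,0,0,0"

```text
time: 2.9
position: [0.4025, -0.2263, 0.0066]
tool_rot: [0.749, 0.663, 0.0, 0.001]
ft_force: [-0.1, -0.3, 0.2]
grip_width: 0.0621
grip_force: 0.0
```

```bash
python3 go.py .401 -.2253 .004 -.12
```

```text
yaw -0.121 turn -0.001 shift [ 0.0008 -0.0016  0.0026]
```

Emit:
shift_gripper --segments "0,0,0,0;0,0,0,0;0,0,0,0;0,0,0,0;0,0,0,0;0,0,0,0" --finger_gap 0.02 --grip_n 20

```text
time: 3.4
position: [0.4021, -0.2258, 0.0059]
tool_rot: [0.749, 0.663, 0.0, 0.0]
ft_force: [0.8, -0.4, 3.6]
grip_width: 0.0368
grip_force: 20.0
```

Emit:
shift_gripper --segments "0,0,-0.03,0;0,0,-0.035,0;0,0,-0.035,0;0.035,0.0095,-0.02,0;0.035,0.0095,0,0;0.035,0.0095,0,0;0.035,0.0095,0,0;0.035,0.0095,0,0;0.035,0.0095,0,0;0.035,0.0095,0,0;0.035,0.0095,0,0;0.035,0.0095,0,0;0.035,0.0095,0,0;0.035,0.0095,0,0;0,0,0,0;0,0,0,0"

```text
time: 4.73
position: [0.5521, 0.1458, 0.1251]
tool_rot: [0.747, 0.665, -0.0, -0.0]
ft_force: [0.2, -1.3, -0.4]
grip_width: 0.0364
grip_force: 20.0
```

```bash
python3 w.py .006 w1.png; python3 go.py .5895 .2438 .12 -.12
```

```text
px [130. 106.] c 0.4564 0.2248 centroid 0.4564 0.2251 r 0.02 w 0.0376 0.0399 flatdir 0.829 col [122.  73.  41.]
px [81. 11.] c 0.4362 0.2962 centroid 0.4171 0.3009 r 0.064 w 0.0155 0.1279 flatdir 0.479 col [193. 190. 189.]
yaw -0.119 turn 0.001 shift [0.1032 0.0261 0.0049]
```

View pics/w1.png

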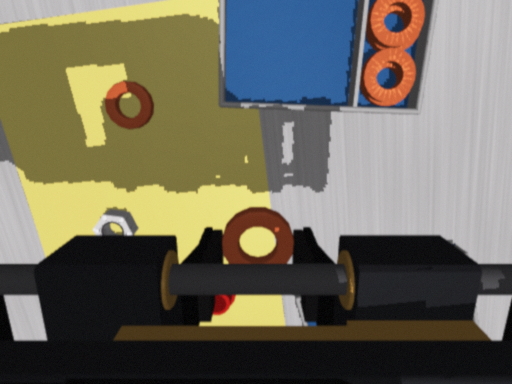

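The ring is held, and ring L is at (130,106). The copper tray's near rim runs (220,105)–(418,113) and its left rim along u≈220. I check the tray from these.

Run:
```python
from h import *
c=snap('wrist')
z=.024
p=[ray(c,u,v,z)[:2] for u,v in [(220,107),(418,113),(220,40),(358,104)]]
print(np.round(p,4)); a=p[1]-p[0]; b=p[2]-p[0]
print('yaw',np.arctan2(a[1],a[0]),np.arctan2(b[1],b[0])-np.pi/2,'len',np.linalg.norm(a))
for yaw in(-.10,-.12,-.14):
    X=np.array([np.cos(yaw),np.sin(yaw)]);Y=np.array([-X[1],X[0]]); print('origin',p[0]+.053*X+.059*Y)
```

```bash
python3 go.py .5895 .2438 .12 -.12
```

```text
[[0.5308 0.2137]
 [0.6797 0.1913]
 [0.5378 0.26  ]
 [0.6347 0.2034]]
yaw -0.1492194249922386 -0.15049729125437006 len 0.15066159159788717
origin [0.58937954 0.26715548]
origin [0.59043603 0.26597237]
origin [0.59146864 0.26476837]
yaw -0.121 turn -0.001 shift [0.1041 0.0262 0.0049]
```

Emit:
shift_gripper --segments "0.025,0.006,0,0.01;0.03,0.008,0,0.01;0.03,0.007,0,0;0.016,0.004,0,0;0,0,0.02,0;0,0,0.03,0;0,0,0.025,0;0,0,0,0;0,0,0,0;0,0,0,0"

```text
time: 5.67
position: [0.5911, 0.2397, 0.0516]
tool_rot: [0.756, 0.655, 0.0, 0.0]
ft_force: [-0.5, 0.4, 1.0]
grip_width: 0.0369
grip_force: 20.0
```

```bash
python3 go.py .588 .241 .0095 -.14
```

```text
yaw -0.143 turn -0.003 shift [ 0.0008 -0.0033  0.0421]
```

Emit:
shift_gripper --segments "0.001,-0.003,0.02,0;0,0,0.015,0;0,0,0.005,0;0,0,0.001,0;0,0,0,0;0,0,0,0;0,0,0,0"

```text
time: 6.25
position: [0.5886, 0.2423, 0.0109]
tool_rot: [0.755, 0.656, 0.001, 0.001]
ft_force: [0.3, -0.2, -0.5]
grip_width: 0.0367
grip_force: 20.0
```

```bash
python3 go.py .588 .241 .0095 -.14
```

```text
yaw -0.141 turn -0.001 shift [-0.0014 -0.0004  0.0014]
```

Emit:
shift_gripper --segments "0,0,0.0015,0;0,0,0,0"

```text
time: 6.42
position: [0.5885, 0.2424, 0.009]
tool_rot: [0.755, 0.656, 0.001, 0.001]
ft_force: [-0.2, 0.6, 2.1]
grip_width: 0.0368
grip_force: 20.0
```

Emit:
shift_gripper --segments "0,0,0,0;0,0,0,0;0,0,0,0;0,0,0,0;0,0,-0.015,0;0,0,-0.035,0;0,0,-0.03,0;-0.009,-0.032,0,0;-0.009,-0.032,0,0;-0.009,-0.032,0,0;-0.008,-0.032,0,0;0,0,0,0;0,0,0,0;0,0,0,0" --finger_gap 0.056

```text
time: 7.58
position: [0.4571, 0.2258, 0.0883]
tool_rot: [0.755, 0.656, 0.001, 0.001]
ft_force: [-0.3, 0.3, 0.4]
grip_width: 0.056
grip_force: 0.0
```

```bash
python3 w.py .006; python3 go.py .4557 .2252 .004 -.14
```

```text
px [255. 197.] c 0.4561 0.2252 centroid 0.4564 0.2251 r 0.0197 w 0.0373 0.0391 flatdir 0.116 col [132.  80.  45.]
yaw -0.141 turn -0.001 shift [-0.0011 -0.0023  0.0843]
```

Emit:
shift_gripper --segments "-0.001,-0.002,0.03,0;0,0,0.035,0;0,0,0.015,0;0,0,0.004,0;0,0,0,0;0,0,0,0"

```text
time: 8.13
position: [0.4552, 0.225, 0.0043]
tool_rot: [0.755, 0.655, 0.001, 0.0]
ft_force: [0.8, -0.9, -0.5]
grip_width: 0.056
grip_force: 0.0
```

```bash
python3 go.py .456 .2252 .005 -.14
```

```text
yaw -0.141 turn -0.001 shift [ 0.0003  0.0008 -0.0007]
```

Emit:
shift_gripper --segments "0,0,0,0;0,0,0,0;0,0,0,0;0,0,0,0;0,0,0,0;0,0,0,0" --finger_gap 0.02 --grip_n 20

```text
time: 8.63
position: [0.4545, 0.225, 0.0049]
tool_rot: [0.755, 0.656, 0.001, 0.0]
ft_force: [-0.4, -1.0, 6.6]
grip_width: 0.0358
grip_force: 20.7
```

```bash
python3 go.py .595 .293 .1 -.14
```

```text
yaw -0.141 turn -0.001 shift [ 0.087   0.1298 -0.0948]
```

Emit:
shift_gripper --segments "0,0,-0.025,0;0,0,-0.035,0;0,0,-0.03,0;0.017,0.026,0,0;0.02,0.03,0,0;0.02,0.03,0,0;0.02,0.03,0,0;0.01,0.014,0,0;0,0,0,0;0,0,0.025,0;0,0,0.025,0;0,0,0,0;0,0,0,0;0,0,0,0"

```text
time: 9.8
position: [0.5943, 0.2925, 0.0446]
tool_rot: [0.755, 0.656, -0.0, -0.0]
ft_force: [0.1, -0.5, -0.5]
grip_width: 0.036
grip_force: 20.6
```

```bash
python3 go.py .595 .293 .009 -.14
```

```text
yaw -0.141 turn -0.001 shift [0.0006 0.0006 0.0356]
```

Emit:
shift_gripper --segments "0,0.001,0.018,0;0,0,0.014,0;0,0,0.003,0;0,0,0,0;0,0,0,0;0,0,0,0"

```text
time: 10.3
position: [0.5961, 0.2927, 0.0098]
tool_rot: [0.755, 0.656, 0.001, 0.0]
ft_force: [-0.2, 0.0, -0.2]
grip_width: 0.036
grip_force: 20.6
```

Emit:
shift_gripper --segments "0,0,0.0005,0;0,0,0,0;0,0,0,0;0,0,0,0;0,0,-0.015,0;0,0,-0.035,0;0,0,-0.04,0;-0.0275,-0.021,0,0;-0.0275,-0.021,0,0;-0.0275,-0.021,0,0;-0.0275,-0.021,0,0;-0.0275,-0.021,0,0;-0.0275,-0.021,0,0;-0.0275,-0.021,0,0;0,0,0,0;0,0,0,0;0,0,0,0" --finger_gap 0.056

```text
time: 11.72
position: [0.425, 0.1226, 0.0995]
tool_rot: [0.755, 0.655, 0.002, 0.001]
ft_force: [0.8, 0.1, 0.4]
grip_width: 0.0556
grip_force: 0.0
```

```bash
python3 w.py .014 w2.png; python3 go.py .4213 .123 .1
```

```text
px [253. 195.] c 0.4224 0.1229 centroid 0.4223 0.123 r 0.0185 w 0.0313 0.0368 flatdir 0.273 col [105. 102.  93.]
yaw -0.141 turn -0.0 shift [-0.0005 -0.004  -0.0007]
```

View pics/w2.png

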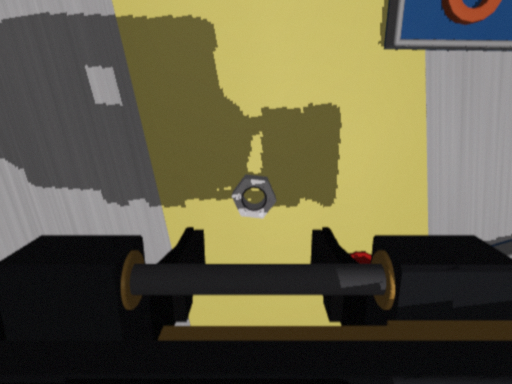

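Nut L is at (254,197) with flats roughly facing image up/down, so flat directions are about 0.27 rad plus multiples of 60°. Grip at yaw 0.27.

Emit:
shift_gripper --segments "0,0,0,-0.103;0,0,0,-0.103;0,0,0,-0.103;0,0,0,-0.103;0,0,0.03,0;0,0,0.03,0;0,0,0,0;0,0,0,0"

```text
time: 12.43
position: [0.423, 0.1232, 0.0375]
tool_rot: [0.605, 0.796, -0.001, -0.001]
ft_force: [-0.2, 0.0, 1.1]
grip_width: 0.0557
grip_force: 0.0
```

```bash
python3 w.py .014 w3.png; python3 -c "
import cv2;i=cv2.imread('pics/w3.png')[120:260,180:330];cv2.imwrite('pics/w3c.png',cv2.resize(i,None,fx=4,fy=4,interpolation=2))";python3 go.py .4221 .123 .006 .273
```

```text
px [256. 223.] c 0.4212 0.1233 centroid 0.422 0.1236 r 0.0193 w 0.0304 0.0384 flatdir 0.264 col [111. 108.  99.]
px [497. 108.] c 0.5335 0.2261 centroid 0.5296 0.2224 r 0.0166 w 0.0149 0.033 flatdir 0.483 col [63. 64. 65.]
yaw 0.272 turn -0.001 shift [ 0.0004 -0.0017  0.0326]
```

View pics/w3c.png

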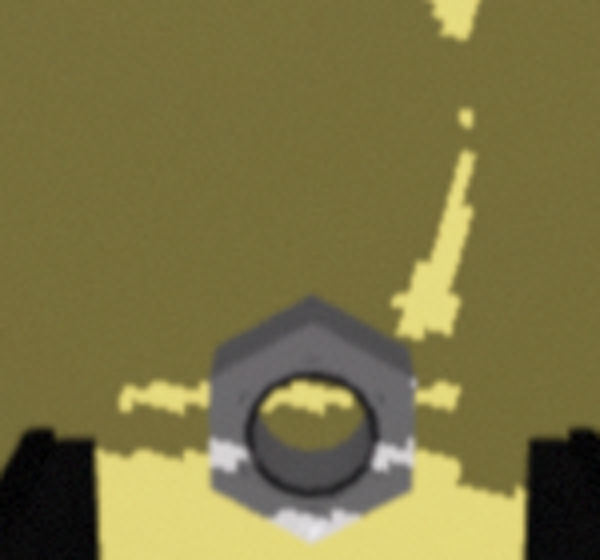

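The flats now face the fingers squarely. I grip here.

Emit:
shift_gripper --segments "0,-0.0015,0.018,0;0,0,0.01,0;0,0,0.0035,0;0,0,0,0;0,0,0,0"

```text
time: 12.9
position: [0.4227, 0.1223, 0.0083]
tool_rot: [0.605, 0.796, 0.001, 0.001]
ft_force: [0.8, 0.3, 0.1]
grip_width: 0.056
grip_force: 0.0
```

Emit:
shift_gripper --segments "0,0,0,0;0,0,0,0;0,0,0,0;0,0,0,0;0,0,0,0;0,0,0,0" --finger_gap 0.015 --grip_n 20

```text
time: 13.4
position: [0.4219, 0.1222, 0.0073]
tool_rot: [0.605, 0.796, 0.0, 0.0]
ft_force: [0.1, -0.5, 2.4]
grip_width: 0.0298
grip_force: 20.0
```

Emit:
shift_gripper --segments "0,0,-0.025,0;0,0,-0.035,0;0,0,-0.03,0;0,0,0,0.09"

```text
time: 13.73
position: [0.4241, 0.1224, 0.101]
tool_rot: [0.641, 0.768, 0.003, 0.003]
ft_force: [0.8, 0.3, -0.6]
grip_width: 0.0297
grip_force: 20.0
```

```bash
python3 go.py .633 .0226 .095 .18
```

```text
yaw 0.18 turn -0.0 shift [-0.1356  0.1876  0.0077]
```

Emit:
shift_gripper --segments "-0.019,0.0265,0,0;-0.0195,0.027,0,0;-0.0195,0.027,0,0;-0.0195,0.027,0,0;-0.0195,0.027,0,0;-0.0195,0.027,0,0;-0.018,0.025,0,0;0,0,0,0;0,0,0.03,0;0,0,0.02,0;0,0,0,0;0,0,0,0;0,0,0,0"

```text
time: 14.82
position: [0.6294, 0.0236, 0.0476]
tool_rot: [0.64, 0.768, 0.0, 0.0]
ft_force: [0.9, 0.1, 0.7]
grip_width: 0.0294
grip_force: 20.0
```

```bash
python3 go.py .633 .0226 .0105 .18
```

Run:
```python
from h import *
snap('top','top1.png'); i=cv2.imread('pics/top1.png')[90:290,80:390]; cv2.imwrite('pics/top1c.png',cv2.resize(i,None,fx=2.5,fy=2.5,interpolation=2))
```

```text
yaw 0.181 turn 0.001 shift [-0.0016  0.0033  0.0371]
```

View pics/top1c.png

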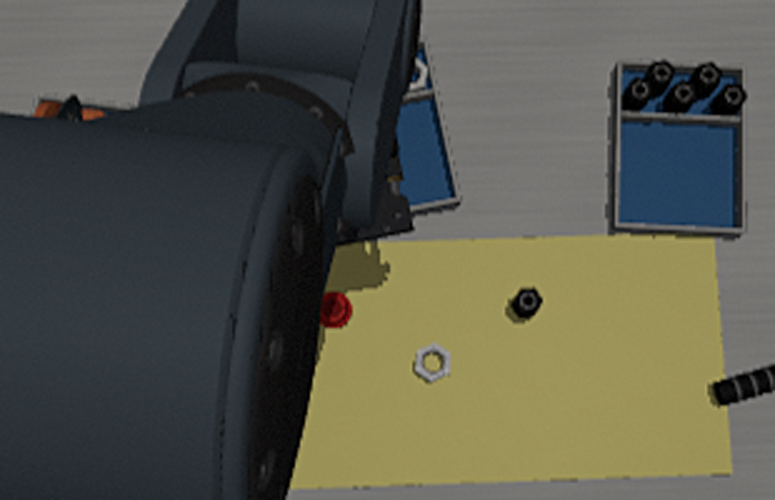

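The arm hides the steel tray here. The remaining nut is at crop (432,363), the standoff at (525,303), and the cap is undisturbed at (335,310). I carry on down.

Emit:
shift_gripper --segments "-0.0015,0.003,0.02,0;0,0,0.013,0;0,0,0.004,0;0,0,0,0;0,0,0,0;0,0,0,0;0,0,0,0"

```text
time: 15.45
position: [0.6326, 0.0226, 0.0104]
tool_rot: [0.64, 0.768, 0.0, 0.0]
ft_force: [-0.3, -0.3, -0.8]
grip_width: 0.0295
grip_force: 20.0
```

```bash
python3 go.py .633 .0226 .0103 .18
```

```text
yaw 0.181 turn 0.001 shift [-0.      0.0004  0.0001]
```

Emit:
shift_gripper --segments "0,0,0.0005,0;0,0,0,0;0,0,0,0;0,0,0,0;0,0,-0.015,0;0,0,-0.035,0;0,0,-0.04,0;-0.0053,-0.032,0,0;-0.0053,-0.032,0,0;-0.0053,-0.032,0,0;-0.0053,-0.032,0,0;-0.0053,-0.032,0,0;-0.0053,-0.031,0,0;0,0,0,0;0,0,0,0;0,0,0,0" --finger_gap 0.05

```text
time: 16.78
position: [0.4517, -0.0437, 0.1]
tool_rot: [0.641, 0.768, 0.0, 0.001]
ft_force: [1.0, -0.4, -0.5]
grip_width: 0.0503
grip_force: 0.0
```

```bash
python3 w.py .014; python3 go.py .4513 -.043 .006 .18
```

```text
px [259. 196.] c 0.4529 -0.0437 centroid 0.4522 -0.0442 r 0.0186 w 0.0305 0.0371 flatdir 0.418 col [137. 133. 120.]
px [346.  95.] c 0.4987 0.0419 centroid 0.4986 0.0419 r 0.0165 w 0.0319 0.0328 flatdir 0.611 col [106.  22.  17.]
yaw 0.181 turn 0.001 shift [ 0.0009 -0.0011  0.0939]
```

Emit:
shift_gripper --segments "0,0,0,-0.118;0,0,0,-0.118;0,0,0.03,0;0,0,0.03,0;0,0,0,0;0,0,0,0;0,0,0,0"

```text
time: 17.42
position: [0.4515, -0.0431, 0.0401]
tool_rot: [0.545, 0.838, 0.0, 0.001]
ft_force: [-0.2, 0.1, -0.0]
grip_width: 0.0499
grip_force: 0.0
```

```bash
python3 w.py .014; python3 go.py .4523 -.0438 .0075 .418
```

```text
px [261. 226.] c 0.4519 -0.0439 centroid 0.4521 -0.0438 r 0.0196 w 0.0301 0.039 flatdir 0.42 col [123. 120. 112.]
px [400. 125.] c 0.4981 0.0417 centroid 0.4978 0.0417 r 0.0179 w 0.0316 0.0356 flatdir 0.28 col [105.  21.  17.]
yaw 0.418 turn -0.0 shift [-0.0006  0.0002  0.0332]
```

Emit:
shift_gripper --segments "-0.0005,0,0.018,0;0,0,0.012,0;0,0,0.0035,0;0,0,0,0;0,0,0,0"

```text
time: 17.88
position: [0.4514, -0.0438, 0.0071]
tool_rot: [0.545, 0.838, 0.0, 0.001]
ft_force: [0.5, 0.5, 0.1]
grip_width: 0.0499
grip_force: 0.0
```

Emit:
shift_gripper --segments "0,0,0,0;0,0,0,0;0,0,0,0;0,0,0,0;0,0,0,0;0,0,0,0" --finger_gap 0.015 --grip_n 20

```text
time: 18.38
position: [0.4511, -0.0437, 0.0064]
tool_rot: [0.545, 0.838, 0.0, 0.001]
ft_force: [-0.7, 0.5, 5.2]
grip_width: 0.0296
grip_force: 20.0
```

Emit:
shift_gripper --segments "0,0,-0.025,0;0,0,-0.035,0;0,0,-0.04,0;0,0,0,0.118;0,0,0,0.118;0,0,0,0"

```text
time: 18.88
position: [0.4506, -0.0436, 0.1068]
tool_rot: [0.641, 0.768, 0.0, 0.001]
ft_force: [-0.3, -0.1, -1.0]
grip_width: 0.0296
grip_force: 20.0
```

```bash
python3 go.py .6423 -.0286 .1 .18
```

```text
yaw 0.179 turn -0.001 shift [-0.0196  0.1913  0.007 ]
```

Emit:
shift_gripper --segments "-0.003,0.029,0,0;-0.0035,0.034,0,0;-0.0035,0.034,0,0;-0.0035,0.034,0,0;-0.0035,0.034,0,0;-0.0026,0.027,0,0;0,0,0,0;0,0,0,0;0,0,0,0"

```text
time: 19.63
position: [0.6408, -0.0279, 0.1045]
tool_rot: [0.64, 0.769, -0.001, -0.002]
ft_force: [-0.4, -0.3, -0.8]
grip_width: 0.0298
grip_force: 20.0
```

```bash
python3 go.py .6423 -.0286 .0098 .18;python3 -c "
from h import *
snap('wrist','w4.png')"
```

```text
yaw 0.183 turn 0.003 shift [-0.0011  0.0018  0.0946]
```

View pics/w4.png

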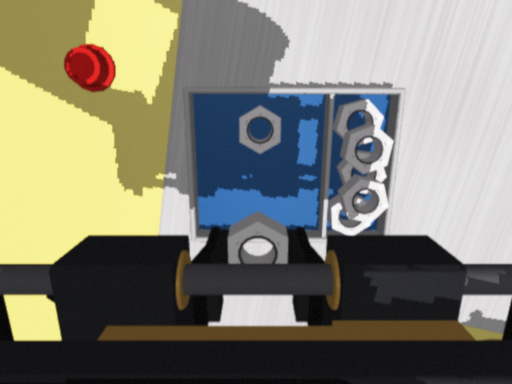

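Nut A lies flat in the bay at (260,129). The bay spans v≈93–235 and u≈193–325. I check centring before lowering.

Run:
```python
from h import *
c=snap('wrist')
p=[ray(c,u,v,.024)[:2] for u,v in [(184,88),(405,88),(192,237),(326,90)]]
for q in p+[ray(c,260,129,.017)[:2]]: print(q.round(4))
a=p[1]-p[0]; yaw=np.arctan2(a[1],a[0]); X=np.array([np.cos(yaw),np.sin(yaw)]);Y=np.array([-X[1],X[0]])
print(yaw,np.linalg.norm(a),'origin',p[0]+.053*X-.059*Y)
```

```text
[0.5751 0.0411]
[0.725  0.0685]
[ 0.5948 -0.0681]
[0.6719 0.0575]
[0.632  0.0226]
0.18097635882598798 0.1523761826511535 origin [ 0.63785553 -0.00738218]
```

Emit:
shift_gripper --segments "-0.001,0.002,0.03,0;0,0,0.03,0;0,0,0.02,0;0,0,0.01,0;0,0,0.004,0;0,0,0,0;0,0,0,0;0,0,0,0"

```text
time: 20.4
position: [0.6462, -0.0292, 0.0136]
tool_rot: [0.64, 0.768, 0.001, 0.001]
ft_force: [-0.5, 0.4, -0.6]
grip_width: 0.0298
grip_force: 20.0
```

```bash
python3 go.py .6423 -.0286 .0098 .18
```

```text
yaw 0.181 turn 0.001 shift [ 0.0013 -0.0038  0.0038]
```

Emit:
shift_gripper --segments "0.001,-0.003,0,0;0,0,0.0025,0;0,0,0.001,0;0,0,0,0;0,0,0,0;0,0,0,0"

```text
time: 20.9
position: [0.642, -0.0284, 0.0095]
tool_rot: [0.64, 0.768, 0.0, 0.0]
ft_force: [-2.7, -0.3, 5.6]
grip_width: 0.0299
grip_force: 20.0
```

```bash
python3 go.py .6423 -.0286 .0098 .18
```

```text
yaw 0.181 turn 0.001 shift [-0.0002  0.0002 -0.0003]
```

Emit:
shift_gripper --segments "0,0,0,0;0,0,0,0;0,0,0,0;0,0,0,0;0,0,-0.015,0;0,0,-0.04,0;0,0,-0.04,0;0,0,-0.03,0;-0.0138,-0.0316,0,0;-0.0138,-0.0316,0,0;-0.0138,-0.0316,0,0;-0.0138,-0.0316,0,0;-0.0138,-0.0316,0,0;0,0,0,0;0,0,0,0;0,0,0,0" --finger_gap 0.05

```text
time: 22.23
position: [0.5, -0.1252, 0.1338]
tool_rot: [0.641, 0.768, 0.0, 0.001]
ft_force: [-0.3, 0.3, -0.4]
grip_width: 0.0497
grip_force: 0.0
```

```bash
python3 w.py .036 w5.png; python3 go.py .499 -.125 .02 .18
```

```text
px [260. 192.] c 0.5007 -0.124 centroid 0.5009 -0.1241 r 0.0145 w 0.0204 0.0288 flatdir 1.044 col [24. 23. 24.]
yaw 0.181 turn 0.001 shift [ 0.0002 -0.0015  0.1137]
```

View pics/w5.png

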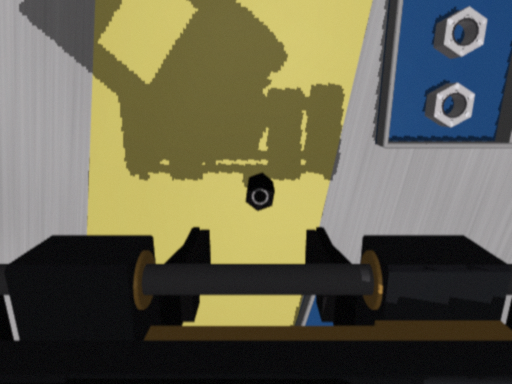

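Both nuts lie flat in the steel bay, at (461,34) and (450,105). The standoff top is at (260,196). I zoom in for its orientation.

```bash
python3 -c "
import cv2,numpy as np;i=cv2.imread('pics/w5.png')[165:220,230:290];i=np.clip(i.astype(float)*2.5,0,255).astype('uint8');cv2.imwrite('pics/w5c.png',cv2.resize(i,None,fx=9,fy=9,interpolation=2))"
```

```text
(no output)
```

View pics/w5c.png

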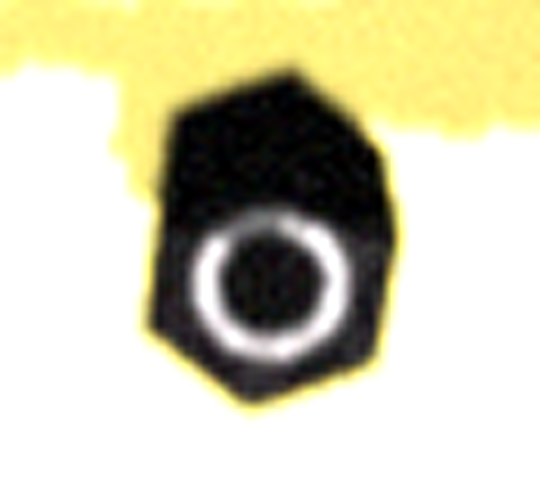

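```bash
python3 -c "
from h import *
c=snap('wrist'); print(ray(c,260,196.7,.036), ray(c,260,202,.036))"; python3 go.py .5 -.1265 .02 .01
```

```text
[ 0.50238261 -0.12808991  0.036     ] [ 0.50319268 -0.13248656  0.036     ]
yaw 0.182 turn 0.172 shift [-0.0018 -0.0006  0.1136]
```

Emit:
shift_gripper --segments "0,0,0,0.085;0,0,0,0.085;0,0,0.03,0;0,0,0.03,0;0,0,0,0;0,0,0,0;0,0,0,0" --finger_gap 0.056

```text
time: 22.92
position: [0.5001, -0.1246, 0.0741]
tool_rot: [0.703, 0.711, 0.0, 0.001]
ft_force: [0.6, -0.1, -0.8]
grip_width: 0.0558
grip_force: 0.0
```

```bash
python3 w.py .036;  python3 go.py .5 -.1265 .01 .01
```

```text
px [260. 215.] c 0.5017 -0.1228 centroid 0.5016 -0.123 r 0.0158 w 0.0198 0.0314 flatdir 0.019 col [13. 13. 13.]
yaw 0.012 turn 0.002 shift [-0.0015 -0.0005  0.0647]
```

Emit:
shift_gripper --segments "-0.0025,0.0015,0.025,0;0,0,0.025,0;0,0,0.012,0;0,0,0.002,0;0,0,0,0;0,0,0,0"

```text
time: 23.47
position: [0.5017, -0.1278, 0.0109]
tool_rot: [0.703, 0.711, 0.0, 0.001]
ft_force: [0.7, 0.1, -0.0]
grip_width: 0.056
grip_force: 0.0
```

Emit:
shift_gripper --segments "0,0,0,0;0,0,0,0;0,0,0,0;0,0,0,0;0,0,0,0;0,0,0,0;0,0,0,0" --finger_gap 0.01 --grip_n 20

```text
time: 24.05
position: [0.5006, -0.1273, 0.0097]
tool_rot: [0.703, 0.711, 0.0, 0.0]
ft_force: [-0.2, -0.6, 1.6]
grip_width: 0.0217
grip_force: 20.0
```

```bash
python3 go.py .6165 -.27 .11 -.08
```

```text
yaw 0.011 turn 0.091 shift [-0.133   0.1269 -0.1003]
```

Emit:
shift_gripper --segments "0,0,-0.025,0;0,0,-0.035,0;0,0,-0.04,0;0,0,0,0.09;-0.022,0.021,0,0;-0.026,0.025,0,0;-0.026,0.025,0,0;-0.026,0.025,0,0;-0.023,0.022,0,0;-0.01,0.009,0,0;0,0,0,0;0,0,0.03,0;0,0,0.02,0;0,0,0,0;0,0,0,0;0,0,0,0"

```text
time: 25.38
position: [0.6166, -0.2694, 0.0603]
tool_rot: [0.734, 0.679, 0.0, 0.0]
ft_force: [-0.1, -0.7, 0.5]
grip_width: 0.0218
grip_force: 20.0
```

```bash
python3 go.py .6165 -.27 .0135 -.08
python3 -c "
from h import *
c=snap('wrist','w6.png')"
```

```text
yaw -0.079 turn 0.001 shift [-0.0006 -0.0001  0.0468]
```

View pics/w6.png

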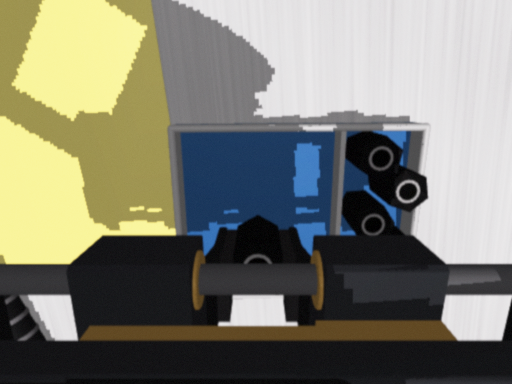

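The standoff is held and centred between the bay walls (u 180–335). I lower it.

Emit:
shift_gripper --segments "0,0,0.02,0;0,0,0.015,0;0,0,0.007,0;0,0,0.003,0;0,0,0,0;0,0,0,0;0,0,0,0;0,0,0,0"

```text
time: 26.1
position: [0.6173, -0.2703, 0.0156]
tool_rot: [0.734, 0.679, 0.0, 0.001]
ft_force: [0.0, -0.3, 0.0]
grip_width: 0.0215
grip_force: 20.0
```

```bash
python3 go.py .6165 -.27 .0127 -.08
```

```text
yaw -0.079 turn 0.001 shift [ 0.0003 -0.0008  0.0029]
```

Emit:
shift_gripper --segments "0,0,0.001,0;0,0,0.001,0;0,0,0.001,0;0,0,0,0;0,0,0,0;0,0,0,0"

```text
time: 26.6
position: [0.6169, -0.2701, 0.0127]
tool_rot: [0.734, 0.679, 0.0, 0.0]
ft_force: [-1.2, 0.2, 4.6]
grip_width: 0.0218
grip_force: 20.0
```

Emit:
shift_gripper --segments "0,0,0,0;0,0,0,0;0,0,0,0;0,0,0,0;0,0,0,0;0,0,-0.015,0;0,0,-0.03,0;0,0,-0.04,0;0,0,-0.04,0;0,0,-0.04,0;-0.03,-0.01,0,0;-0.035,-0.01,0,0;-0.035,-0.01,0,0;-0.035,-0.01,0,0;-0.035,-0.01,0,0;0,0,0,0;0,0,0,0;0,0,0,0" --finger_gap 0.05

```text
time: 28.1
position: [0.5531, -0.4351, 0.1771]
tool_rot: [0.735, 0.678, 0.0, -0.0]
ft_force: [0.4, -0.2, 0.1]
grip_width: 0.0496
grip_force: 0.0
```

```bash
python3 -c "
from h import *
c=snap('wrist','w7.png'); snap('top','top2.png'); i=cv2.imread('pics/top2.png')[90:290,80:390]; cv2.imwrite('pics/top2c.png',cv2.resize(i,None,fx=2.5,fy=2.5,interpolation=2))"
```

```text
(no output)
```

View pics/w7.png

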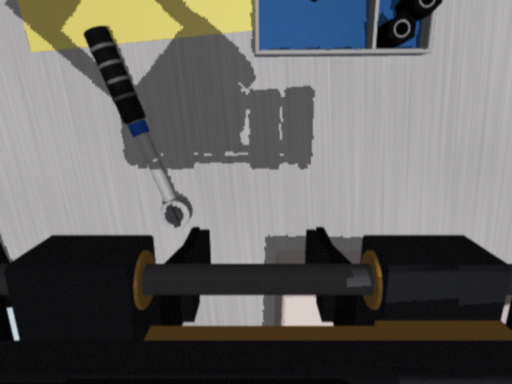

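View pics/top2c.png

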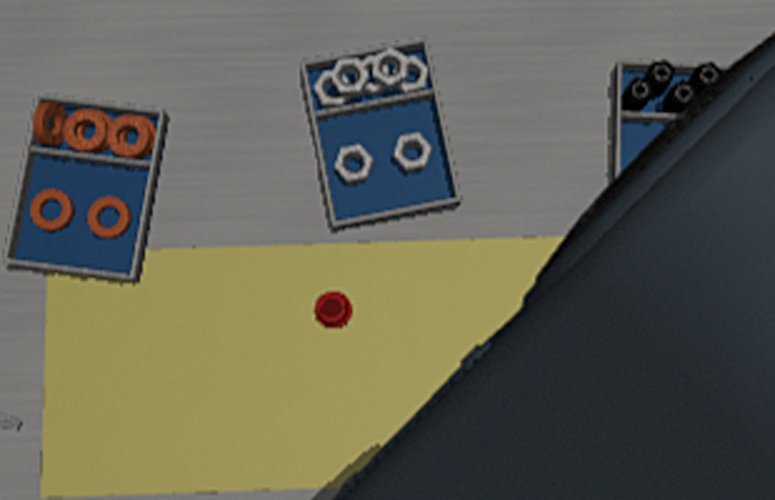

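The rings at crop (50,210) and (108,217) and the nuts at (353,162) and (411,152) lie flat and apart, and the cap is untouched. The arm hides the standoff, so I look with the scene camera.

```bash
python3 -c "
from h import *
snap('scene','s0.png')"
```

```text
(no output)
```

View pics/s0.png

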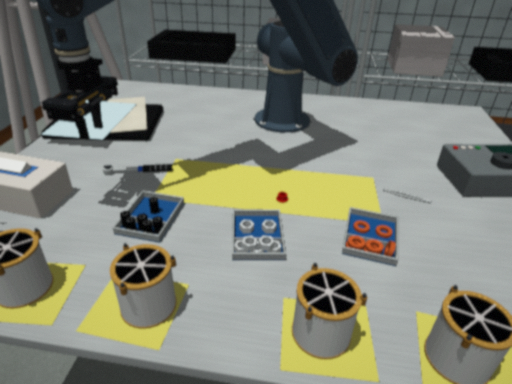

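The standoff stands upright in the black tray's front bay at (155,203). The rings, nuts, cap and wrench are all as they should be.

```bash
python3 -c "
from rig import robot
print(robot.hand_in())"
```

```text
the job is handed in; nothing more can be done
None
```

I handed the job in at about 28 s of robot time: both rings and both nuts lie flat side by side in their trays' front bays, the standoff stands upright in the black tray, and the cap and torque wrench look undisturbed in the final pictures.

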